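Unpark the sample pot, raise its bail and hang it up

TASK

The small steel sample pot is parked in the aluminium rack with its wire bail folded down under the rack's lip. Take the pot out by its body and set it down standing on the bare table in front of the rack, let go, raise the bail upright, then lift the pot by the bail and hang it by the bail on both prongs of the two-pronged stand, hanging still. Keep the pot upright all the time and leave the bottles, beaker and tamper as they stand.

Things in the scene. Friction and masses are not known exactly. Their poses are not given: they have to be found in the camera images.
- sample_pot: Open empty steel pot, loose, about 0.3 kg, 72 mm tall, outer diameter 53 mm at the foot, 60 at the rim, wall 2.5. Origin: centre of its underside, z up. Bail pivots at its +y and -y sides, 62 mm up, ears reach 40 mm from the axis. The folded bail sticks out level to its +x. Parked, its +x points under the rack's lip (within 0.06 rad of the rack's +x).
- pot_rim (a point): Centre of the pot's mouth, 72 mm above its underside. The walls on the pot's +x and -x sides are bare: grip the body across x from above (60 mm wide), one finger inside the folded bail's loop, where 49 mm are free between wall and roller.
- bail_grip (a point): Centre of the grey grip roller (12 mm thick, 26 long, along the pot's y, turning freely on the 5 mm wire) in the middle of the bail's straight crown. 85 mm from the pivot line, so 147 mm above the pot's underside when the bail is upright. Bare straight wire from 13 to 37 mm either side of the centre; bail 91 mm wide at the crown.
- bail (a joint): Angle of the bail on the pot, rad: 0 = folded down level to the pot's +x, 1.57 = upright, up to 3.0 = over to the other side. Slightly stiff pivot (0.02 N m): the bail stays where it is left. Pushing the crown inwards, towards the pivot, tips the light pot. Swing it up on an arc of 85 mm round the pivot line, rather 2 mm too wide than too narrow.
- parking_rack: Fixed aluminium rack, 150 mm wide (y), open to its -x. Origin on the table under the centre of the pot's nest. 4 mm plate from x = -52 to +113 mm; on it a collar of 64 mm inner diameter, top 12 mm above the table, round the pot's foot: the pot must rise 8 mm to clear it. Wall at the back at x = 111 mm. Drawn 80 mm out, the pot's foot clears the plate.
- rack_lip (a point): Middle of the lower front edge of the rack's level lip, 96 mm above the table and 77 mm along the rack's +x from its origin; the lip runs on from there to the back wall (x = 113 mm), over the bail's crown. The roller meets it if the pot rises more than about 16 mm; a lift of 12 mm and a draw along the rack's -x clears collar and lip (lip clear after 20 mm).
- hanging_stand: Fixed stand over a steel drip tray 150 x 150 x 10 mm. Origin on the table under the middle of the hanging place; x runs along the prongs, away from their tips. Two round prongs 7 mm thick at y = -25 and +25 mm, axis 210 mm above the table, level from x = -22 to +48 mm; uprights at x = +60 mm; at the open end (-x) the tips turn up to x = -37 mm, z = 228 mm.
- hang_place (a point): Where the roller's centre rests when the bail hangs on both prongs: between them, 216 mm above the table, straight over the stand's origin (x from -20 to +30 mm in the stand's frame is as good). The crown, parallel to the stand's y, must come in over the tips from -x, the pot passing below the prongs, then down.
- beaker: Bystander: steel beaker 76 mm wide, 94 mm tall; origin at the centre of its underside.
- nylon_tamper: Bystander: white tamper 42 mm wide, 110 mm tall, standing; origin at the centre of its underside.
- serum_pump_95: Bystander: serum bottle with bare pump, 41 mm wide, 101 mm tall; origin at the centre of its underside.
- serum_cap_91: Bystander: serum bottle with overcap, 41 mm wide, 114 mm tall; origin at the centre of its underside.

How it is judged:
By the outcome, as a careful person would: the job done as asked, in the order asked, and still so for the second after the job is handed in, with the robot touching nothing.
It also fails if it takes over 72 s, if anything falls off the work surface, if the arm or the gripper's body presses on something with over 40 N, if the wrist force passes 120 N, or if a joint passes its speed limit or range.

ROBOT

A 6-joint arm with a two-finger parallel gripper is mounted at the origin on the work surface; the furniture and walls round the work are solid. World frame = base frame: x ahead of the robot, y to its left, z up, the work surface at z = 0. Lengths are in mm, angles in rad, forces in N, time in s.
With the tool pointing down it reaches from about 300 to 825 mm from the base axis. Payload 5.4 kg.
Tool frame: the origin (TCP) lies at the very end of the fingers, on their centre line; the grasp point (between the pads) lies 19 mm behind it; z points along the fingers, y is the line along which they close (so a half turn about z gives the same grasp; the last joint's range is limited). The gripper opens to 92 mm and grips with 3 to 60 N. Pads are 20 mm wide; open, the fingers measure 128 mm over their backs; the gripper's body (75 mm by 189 mm) begins 69 mm behind the grasp point.
Start: joints at [1.078, 0.158, 1.597, -0, 1.386, -0.21], TCP at [160.461, 552.14, 214.601] pointing down, gripper open.
Joint ranges: [-2.91, 2.91], [-0.94, 2.29], [0.18, 2.7], [-1.29, 4.43], [0.17, 2.64], [-3, 3]. Speed limits (rad/s): [2.57, 2.57, 3.14, 3.14, 3.14, 3.14].

INTERFACE

Orientations are given as a rotation vector (axis times angle).
In Python, from cell import bot gives the robot as it stands. The module is installed in compiled form; this text tells all that it offers.
- The arm moves only by the tool apply_moves, never from a script. Its argument "motion" is one flat list of numbers, 5 for each row, row after row: the closure, from 0 (fully open) to 1 (shut), then the shift along the tool's x, y, z in mm, then the turn about the tool's z in rad. In form: [fingers, x, y, z, turn, fingers, x, y, z, turn, ...]. A call has exactly 5 rows; each row shifts and turns the commanded pose from where the row before left it, along the tool's axes as they then stand; what a row does not reach is not made up. A row lasts 1/10 s, in which the tool goes at most 50 mm and 8.59 degrees, less where a joint would pass 70% of its speed; a pose out of reach is approached as far as the arm can. A call is refused whole if a number of a shift passes 50 or a number of a turn 0.15, either way. A call with a gripper value outside its range is refused whole. The fingers move at their own pace and stop on an object; "squeeze" is the grip in N (left out, the last holds). Time passes only in rows, so rows that do not move let the fingers close, or fill a call up. It gives the time, the measured TCP pose, the force, the opening and the grip force at its end, in the units of the state.
- bot.read_state(): the state, without advancing time (a new reading comes with each control period).
- bot.read_camera(name): name is "side" or "top"; returns (picture, depth): 384x512x3 uint8, red, green, blue; 384x512 float32, mm along the optical axis (not along the pixel's ray), 0 where there is no reading.
- bot.camera_info(name): a dict with "intrinsics" (3x3 intrinsics, pixels), "R" (3x3) and "t" (3): a world point X has camera coordinates R X + t. Camera axes: x right, y down, z forward; pixel columns grow to the right and rows downward; lengths in mm; the calibration is good to about 2 mm. A picture is of the moment at which its call begins. camera_info takes no time and is no camera call.
- bot.job_done(): hands the job in; it is judged then, once.
Trained networks look in the newest picture that a camera, given by its name, has taken for a name from the list of things; names that differ only in an ending like _2 or _b are one class to them, and where a whole thing is asked for, a point or a joint stands for the part that bears it (a point fixed in the world has none). Each returns a list of dicts, best first, with "score" (0 to 1); they miss things now and then, are a little off and sometimes report something else, mostly with a low value. They report only what shows in the picture. A call takes as long as a camera call.
- bot.find_in(label, camera): "extent" ([left, top, right, bottom] in pixels, round what is visible of it).
The state is a dict: "t": time; "q": joint angles; "joint_velocities": joint speeds; "joint_torque": joint torques, N m; "tcp_pos": TCP position; "ee_rot": TCP orientation; "contact_force": force on the tool from outside, world axes, zero at the start; "torque": the same for the moment, N m; "gripper_width": finger opening in mm; "gripper_force": force on a finger pad.
Only numpy, scipy, OpenCV 4.12 (cv2) and the standard library are available. Lean on these libraries where they do the work, as an engineer would, in place of code of your own. Each camera call takes 0.05 s, during which the arm holds its last target. There are 200 camera calls.

## Working session

There is one attempt and no reset: what is moved stays moved. The work goes in short steps, Python scripts to look and compute and a tool call to move; the robot and the scene stay as the last step left them, time stands still between calls to the robot, and variables do not carry over. Pictures are saved under pics/ and viewed, at most 10 in all, crops included, and the job is handed in when it is done.

Besides the shell and the picture viewer there is one more tool, called after "Request:" as name(argument=value, ...) on one line, values as JSON. apply_moves: Moves the arm, as the interface text tells. Its arguments: {"type":"object","properties":{"motion":{"type":"array"},"squeeze":{"type":"number"}},"required":["motion"]}

```bash
mkdir -p pics
cat > h.py <<'E'
from cell import bot
import numpy as np, cv2
from scipy.spatial.transform import Rotation as Rn
def cam(n):
    c=bot.camera_info(n); return np.array(c["intrinsics"]),np.array(c["R"]),np.array(c["t"])
def cloud(n,d):
    K,R,t=cam(n); v,u=np.mgrid[:384,:512]
    p=np.stack([(u-K[0,2])/K[0,0]*d,(v-K[1,2])/K[1,1]*d,d],-1)
    return (p-t)@R   # world, HxWx3
def proj(n,X):
    K,R,t=cam(n); p=K@(R@np.array(X,float)+t); return p[:2]/p[2]
E
cat > a.py <<'E'
from h import *
s=bot.read_state(); print({k:np.round(v,3) for k,v in s.items()})
ims=[]
for n in("side","top"):
    im,d=bot.read_camera(n); ims.append(im[:,:,::-1]); np.save(n+".npy",d); K,R,t=cam(n); print(n,np.round(-R.T@t),np.round(R[2],2),K[0,0])
    for l in("sample_pot","pot_rim","bail_grip","parking_rack","rack_lip","hanging_stand","hang_place","beaker","nylon_tamper","serum_pump_95","serum_cap_91"):
        r=bot.find_in(l,n); print(l,[(np.round(x["extent"]).astype(int).tolist(),round(x["score"],2)) for x in r[:2]])
    cv2.imwrite(f"pics/{n}0.png",ims[-1])
E
python3 a.py
```

```text
{'t': np.float64(0.0), 'q': array([ 1.078,  0.159,  1.598,  0.   ,  1.386, -0.21 ]), 'joint_velocities': array([ 0.   ,  0.   , -0.001, -0.001,  0.001, -0.001]), 'joint_torque': array([ 0.0000e+00, -3.8557e+01, -3.2211e+01,  7.0000e-02,  3.8000e-02,
       -0.0000e+00]), 'tcp_pos': array([160.181, 551.596, 213.639]), 'ee_rot': array([-4.43e-01, -3.11e+00,  3.00e-03]), 'contact_force': array([ 0.931, -0.908,  0.17 ]), 'torque': array([ 0.056,  0.005, -0.03 ]), 'gripper_force': np.float64(0.0), 'gripper_width': np.float64(91.895)}
side [  501. -1071.   625.] [ 0.07  0.9  -0.43] 376.83109318353394
sample_pot []
pot_rim [([252, 243, 276, 276], 0.88), ([214, 145, 262, 213], 0.62)]
bail_grip [([281, 190, 301, 228], 0.67)]
parking_rack [([240, 229, 312, 291], 0.66), ([214, 146, 264, 217], 0.48)]
rack_lip [([243, 226, 311, 293], 0.74), ([252, 245, 278, 278], 0.47)]
hanging_stand [([214, 146, 262, 213], 0.97), ([242, 228, 312, 291], 0.38)]
hang_place [([216, 145, 262, 212], 0.73)]
beaker [([280, 194, 304, 226], 0.94)]
nylon_tamper [([279, 292, 299, 337], 0.67)]
serum_pump_95 [([189, 314, 210, 357], 0.76)]
serum_cap_91 [([203, 158, 216, 183], 0.67), ([217, 142, 263, 214], 0.3)]
top [ 372.  -94. 1598.] [ 0.15  0.03 -0.99] 378.85419520972255
sample_pot [([294, 178, 313, 194], 0.71)]
pot_rim [([291, 179, 315, 191], 0.82)]
bail_grip [([280, 159, 324, 202], 0.69)]
parking_rack [([280, 155, 327, 205], 0.72)]
rack_lip [([284, 163, 324, 203], 0.59)]
hanging_stand [([181, 180, 222, 225], 0.61)]
hang_place [([182, 178, 220, 222], 0.7)]
beaker [([232, 149, 247, 169], 0.77)]
nylon_tamper [([347, 176, 362, 183], 0.7)]
serum_pump_95 [([363, 222, 371, 230], 0.69)]
serum_cap_91 []
```

```bash
cat > crop.py <<'E'
import cv2,sys
f,o,x0,y0,x1,y1=sys.argv[1:3]+[int(a) for a in sys.argv[3:7]]
im=cv2.imread(f)[y0:y1,x0:x1]; k=min(800/im.shape[1],600/im.shape[0]); cv2.imwrite(o,cv2.resize(im,None,fx=k,fy=k,interpolation=cv2.INTER_CUBIC)); print(k)
E
python3 crop.py pics/side0.png pics/side0c.png 170 130 330 370;python3 crop.py pics/top0.png pics/top0c.png 160 120 400 260
```

```text
2.5
3.3333333333333335
```

View pics/side0c.png

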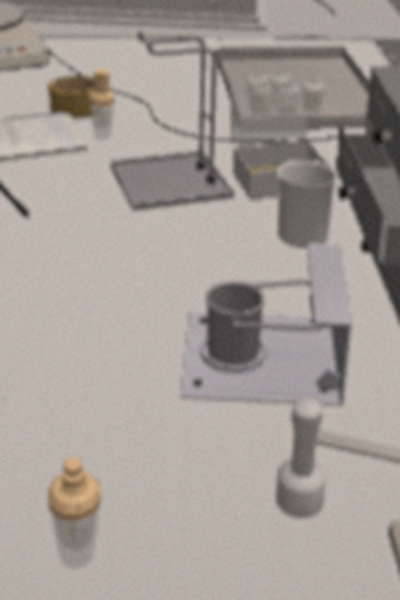

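View pics/top0c.png

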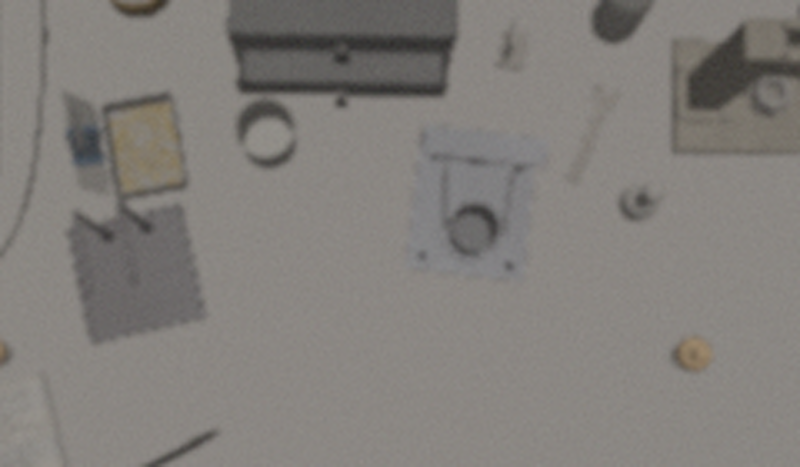

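```bash
cat > b.py <<'E'
from h import *
C={n:cloud(n,np.load(n+".npy")) for n in("side","top")}
def sel(n,x0,x1,y0,y1,z0,z1):
    P=C[n].reshape(-1,3); m=(P[:,0]>x0)&(P[:,0]<x1)&(P[:,1]>y0)&(P[:,1]<y1)&(P[:,2]>z0)&(P[:,2]<z1); return P[m]
for n in C:
    K,R,t=cam(n)
    for nm,u in (("pot",(301.6,188.4)),("stand",(200,202))):
        if n=="top": print(nm,C[n][int(u[1]),int(u[0])].round())
    for lbl,b in (("lip",(350,700,-420,-200,85,125)),("rackall",(300,700,-420,-150,45,125)),("tray",(250,550,0,320,5,18)),("prong",(250,550,0,320,150,260)),("table",(200,260,-200,100,-30,30))):
        p=sel(n,*b); print(n,lbl,len(p),p.mean(0).round(1) if len(p) else"",p.std(0).round(1) if len(p) else "", "rect", [np.round(a,2) for a in cv2.minAreaRect(p[:,:2].astype(np.float32))] if len(p)>5 else "")
E
python3 b.py
```

```text
side lip 413 [ 679.5 -273.6  102.5] [10.8 38.1  2.2] rect [array([ 680.41, -266.11]), array([130.23,  36.61]), np.float64(84.05)]
side rackall 1066 [ 637.2 -259.3   81.6] [47.  38.2 19.7] rect [array([ 628.26, -249.15]), array([152.63, 143.91]), np.float64(83.83)]
side tray 758 [413.5 209.2   8.6] [97.9 74.6  2.7] rect [array([399.51, 160.41]), array([318.83, 299.82]), np.float64(89.71)]
side prong 78 [515.9 173.3 215.6] [19.  25.6  4.8] rect [array([520.46, 173.64]), array([66.85, 58.92]), np.float64(13.46)]
side table 1016 [230.  -66.3   2.2] [17.3 85.5  1.2] rect [array([230.06, -50.16]), array([299.42,  59.91]), np.float64(89.96)]
pot [ 596. -245.    7.]
stand [506. 144. 221.]
top lip 265 [ 681.3 -266.9  101.3] [10.2 36.4  3.4] rect [array([ 682.46, -264.64]), array([126.74,  37.05]), np.float64(84.04)]
top rackall 454 [ 658.4 -253.    91.2] [38.9 39.2 15.4] rect [array([ 630.01, -252.53]), array([148.75, 139.4 ]), np.float64(89.3)]
top tray 1311 [385.8 201.3   8.5] [92.8 90.9  2.9] rect [array([399.93, 160.84]), array([298.96, 318.77]), np.float64(0.15)]
top prong 59 [518.9 177.  215.9] [17.2 25.1  4.9] rect [array([522.07, 175.88]), array([63.4 , 56.81]), np.float64(13.07)]
top table 1090 [229.8 -49.9   0.5] [17.4 87.   3.4] rect [array([229.97, -49.4 ]), array([298.42,  59.88]), np.float64(89.97)]
```

```bash
cat >> b.py <<'E'
print("-----")
from scipy.optimize import least_squares
for n in C:
    p=sel(n,350,760,-420,-150,92,112); r=cv2.minAreaRect(p[:,:2].astype(np.float32)); print(n,"lip",len(p),np.round(r[0],1),np.round(r[1],1),round(r[2],2),np.median(p[:,2]).round(1), "bounds",p.min(0).round(),p.max(0).round())
    q=sel(n,540,640,-300,-200,66,82); 
    q=q[np.hypot(q[:,0]-596,q[:,1]+245)<45]
    f=least_squares(lambda a:np.hypot(q[:,0]-a[0],q[:,1]-a[1])-29,[596,-245],loss="soft_l1"); print(n,"rim",len(q),f.x.round(1),np.median(q[:,2]).round(1),np.abs(f.fun).mean().round(1))
    q=sel(n,540,640,-300,-200,30,66); q=q[np.hypot(q[:,0]-596,q[:,1]+245)<36]
    if n=="side":
        f=least_squares(lambda a:np.hypot(q[:,0]-a[0],q[:,1]-a[1])-28,[596,-245],loss="soft_l1"); print(n,"body",len(q),f.x.round(1),np.abs(f.fun).mean().round(1))
    # bail roller area
    q=sel(n,640,720,-300,-200,50,82); print("bail",len(q),q.mean(0).round(1) if len(q) else "")
    # tray
    q=sel(n,350,640,60,300,5.5,16); 
    q=q[np.hypot(q[:,0]-505,q[:,1]-160)<120]; r=cv2.minAreaRect(q[:,:2].astype(np.float32)); print(n,"tray",len(q),np.round(r[0],1),np.round(r[1],1),round(r[2],2))
    p=sel(n,400,640,60,300,195,235)
    def res(a):
        c,s=np.cos(a[2]),np.sin(a[2]); d=p[:,:2]-a[:2]; y=-s*d[:,0]+c*d[:,1]; return np.abs(y)-25
    best=min((least_squares(res,[520,175,w],loss="soft_l1") for w in(-.3,0,.3)),key=lambda f:f.cost); a=best.x
    c,s=np.cos(a[2]),np.sin(a[2]); d=p[:,:2]-a[:2]; xx=c*d[:,0]+s*d[:,1]
    print(n,"prong",a.round(2),np.abs(best.fun).mean().round(1),"x",np.percentile(xx,[0,3,50,97,100]).round(),"z by x",[(k,np.median(p[(xx>k)&(xx<k+10),2]).round(1)) for k in range(-50,60,10) if ((xx>k)&(xx<k+10)).any()])
E
python3 b.py | sed -n '/-----/,$p'
```

```text
-----
side lip 526 [ 708.9 -242.4] [184.4  89.7] 81.52 102.9 bounds [ 656. -332.   92.] [ 760. -155.  112.]
side rim 255 [ 587.2 -246.8] 72.8 2.7
side body 280 [ 587.3 -245.5] 1.0
bail 64 [ 661.8 -259.2   69.7]
side tray 493 [506.5 171.4] [225.4 161.7] 16.05
side prong [5.3067e+02 1.7653e+02 2.7000e-01] 1.9 x [-45. -42.   4.  53.  56.] z by x [(-50, np.float64(225.2)), (-40, np.float64(216.9)), (-30, np.float64(213.5)), (-20, np.float64(213.3)), (-10, np.float64(213.3)), (0, np.float64(213.8)), (10, np.float64(213.1)), (20, np.float64(213.3)), (30, np.float64(213.3)), (40, np.float64(210.0)), (50, np.float64(201.7))]
top lip 349 [ 704.8 -240. ] [180.9  75.8] 83.5 101.3 bounds [ 660. -328.   93.] [ 749. -154.  110.]
top rim 78 [ 590.1 -243.4] 74.3 4.2
bail 27 [ 660.3 -244.9   71.6]
top tray 526 [506.  172.9] [213.5 230.3] 85.78
top prong [5.6094e+02 1.8587e+02 2.6000e-01] 1.8 x [-72. -70. -24.  22.  24.] z by x [(-50, np.float64(214.0)), (-40, np.float64(215.1)), (-30, np.float64(215.7)), (-20, np.float64(212.6)), (-10, np.float64(213.5)), (0, np.float64(213.7)), (10, np.float64(212.3)), (20, np.float64(207.0))]
```

```bash
cat >> b.py <<'E'
print("=====")
for n in C:
    p=sel(n,640,702,-335,-180,95,108)
    ys=np.arange(-320,-190,10); e=np.array([(y+5,np.percentile(p[(p[:,1]>=y)&(p[:,1]<y+10),0],5)) for y in ys if ((p[:,1]>=y)&(p[:,1]<y+10)).sum()>3])
    print(n,e.round().astype(int).tolist()); 
    f=least_squares(lambda a:a[0]+a[1]*(e[:,0]+250)-e[:,1],[670,0],loss="soft_l1").x; print("front x at y=-250",f[0].round(1),"slope",f[1].round(3),"y range",p[:,1].min(),p[:,1].max())
    p=sel(n,640,760,-360,-140,92,108); 
    for k in range(640,760,10):
        q=p[(p[:,0]>=k)&(p[:,0]<k+10),1]
        if len(q): print(k,len(q),q.min().round(),q.max().round(),end=" | ")
    print()
    q=sel(n,480,640,-340,-160,2.0 if n=="top" else 3.5,9); print("plate",len(q),q.min(0).round(),q.max(0).round())
E
python3 b.py | sed -n '/=====/,$p'
```

```text
=====
side [[-315, 657], [-305, 659], [-295, 662], [-285, 662], [-275, 662], [-265, 665], [-255, 664], [-245, 666], [-235, 668], [-225, 668], [-215, 669], [-205, 670], [-195, 672]]
front x at y=-250 665.5 slope 0.109 y range -330.4289052804356 -180.4653244608485
650 12 -324.0 -298.0 | 660 83 -328.0 -202.0 | 670 127 -330.0 -178.0 | 680 133 -332.0 -180.0 | 690 96 -330.0 -181.0 | 700 19 -239.0 -179.0 | 740 33 -207.0 -143.0 | 750 18 -206.0 -200.0 | 
plate 927 [ 480. -340.    4.] [ 640. -160.    9.]
top [[-315, 661], [-305, 661], [-295, 666], [-285, 666], [-275, 665], [-265, 671], [-255, 668], [-245, 667], [-235, 669], [-225, 672], [-215, 672], [-205, 671], [-195, 674]]
front x at y=-250 668.2 slope 0.105 y range -327.701965005484 -182.48616950189293
650 1 -303.0 -303.0 | 660 39 -323.0 -235.0 | 670 85 -327.0 -179.0 | 680 90 -327.0 -179.0 | 690 81 -328.0 -179.0 | 700 28 -267.0 -182.0 | 740 16 -199.0 -142.0 | 
plate 649 [ 480. -338.    2.] [ 640. -160.    9.]
```

```bash
cat > plan.py <<'E'
from h import *
import sys
# plan x y z headingOfToolY rows
x,y,z,hd=map(float,sys.argv[1:5]); N=int(sys.argv[5])
s=bot.read_state(); R0=Rn.from_rotvec(s["ee_rot"]).as_matrix(); p=np.array(s["tcp_pos"])
h0=np.arctan2(R0[1,1],R0[0,1]); th=-((hd-h0+np.pi)%(2*np.pi)-np.pi)
th=(th+np.pi/2)%np.pi-np.pi/2 if "half" in sys.argv else th
print("t",s["t"],"p",p.round(1),"h",h0.round(3),"turn",th.round(3),"q",np.round(s["q"],2),"F",np.round(s["contact_force"],1),"w",np.round(s["gripper_width"],1))
d=np.array([x,y,z])-p
for k in range(N):
    R=R0@Rn.from_rotvec([0,0,k*th/N]).as_matrix(); v=R.T@d/N; print(v.round(1).tolist(),round(th/N,3))
E
python3 plan.py 588 -245 190 -0.107 20
```

```text
t 1.2 p [160.4 552.2 214.6] h 1.288 turn 1.395 q [ 1.08  0.16  1.6   0.    1.39 -0.21] F [ 0.1 -1.   0.3] w 92.0
[-31.6, -32.3, 1.2] 0.07
[-33.8, -30.0, 1.2] 0.07
[-35.8, -27.6, 1.2] 0.07
[-37.7, -25.0, 1.2] 0.07
[-39.3, -22.3, 1.2] 0.07
[-40.8, -19.5, 1.2] 0.07
[-42.0, -16.7, 1.2] 0.07
[-43.1, -13.7, 1.2] 0.07
[-44.0, -10.7, 1.2] 0.07
[-44.6, -7.6, 1.2] 0.07
[-45.0, -4.4, 1.2] 0.07
[-45.2, -1.3, 1.2] 0.07
[-45.2, 1.9, 1.2] 0.07
[-45.0, 5.0, 1.2] 0.07
[-44.5, 8.1, 1.2] 0.07
[-43.8, 11.2, 1.2] 0.07
[-42.9, 14.2, 1.2] 0.07
[-41.8, 17.2, 1.2] 0.07
[-40.5, 20.1, 1.2] 0.07
[-39.0, 22.8, 1.2] 0.07
```

Request:
apply_moves(motion=[0, -32, -32, 1, 0.07, 0, -34, -30, 1, 0.07, 0, -36, -28, 1, 0.07, 0, -38, -25, 1, 0.07, 0, -39, -22, 1, 0.07])

```text
t: 1.7
tcp_pos: [268.5, 351.3, 209.7]
ee_rot: [0.981, 2.984, 0.001]
contact_force: [0.9, -0.4, -0.3]
gripper_width: 91.8
gripper_force: 0.0
```

Request:
apply_moves(motion=[0, -41, -20, 1, 0.07, 0, -42, -17, 1, 0.07, 0, -43, -14, 1, 0.07, 0, -44, -11, 1, 0.07, 0, -45, -8, 1, 0.07])

```text
t: 2.2
tcp_pos: [374.2, 150.0, 204.9]
ee_rot: [1.486, 2.767, 0.001]
contact_force: [-0.1, 0.2, -0.7]
gripper_width: 92.1
gripper_force: 0.0
```

Request:
apply_moves(motion=[0, -45, -4, 1, 0.07, 0, -45, -1, 1, 0.07, 0, -45, 2, 1, 0.07, 0, -45, 5, 1, 0.07, 0, -44, 8, 1, 0.07])

```text
t: 2.7
tcp_pos: [480.9, -48.7, 199.8]
ee_rot: [1.946, 2.466, 0.001]
contact_force: [0.3, 0.1, -0.1]
gripper_width: 92.0
gripper_force: 0.0
```

Request:
apply_moves(motion=[0, -44, 11, 1, 0.07, 0, -43, 14, 1, 0.07, 0, -42, 17, 1, 0.07, 0, -40, 20, 1, 0.07, 0, -39, 23, 1, 0.07])

```text
t: 3.2
tcp_pos: [586.3, -248.2, 194.5]
ee_rot: [-2.346, -2.09, -0.0]
contact_force: [0.3, -0.7, 0.7]
gripper_width: 92.2
gripper_force: 0.0
```

```bash
python3 plan.py 588.5 -245.5 120 -0.107 5;python3 plan.py 588.5 -245.5 46 -0.107 5|tail -1
```

```text
t 3.2 p [ 586.3 -248.2  194.5] h -0.115 turn -0.008 q [-0.59  0.33  1.43  0.    1.38 -0.47] F [ 0.3 -0.7  0.7] w 92.2
[0.6, 0.4, 14.9] -0.002
[0.6, 0.4, 14.9] -0.002
[0.6, 0.4, 14.9] -0.002
[0.6, 0.4, 14.9] -0.002
[0.6, 0.4, 14.9] -0.002
[0.6, 0.4, 29.7] -0.002
```

Request:
apply_moves(motion=[0, 1, 1, 25, -0.008, 0, 1, 1, 25, 0, 0, 1, 0, 20, 0, 0, 0, 0, 15, 0, 0, 0, 0, 10, 0])

```text
t: 3.7
tcp_pos: [587.5, -243.4, 98.3]
ee_rot: [-2.333, -2.102, 0.001]
contact_force: [-0.1, -0.6, 0.1]
gripper_width: 91.8
gripper_force: 0.0
```

```bash
python3 -c "
from h import *
im,d=bot.read_camera('side');cv2.imwrite('pics/s1.png',im[:,:,::-1])
for T in ([588.5,-245.5,76],):print(proj('side',T))
"; python3 crop.py pics/s1.png pics/s1c.png 200 190 330 300
```

```text
[264.06556376 248.78974976]
5.454545454545454
```

View pics/s1c.png

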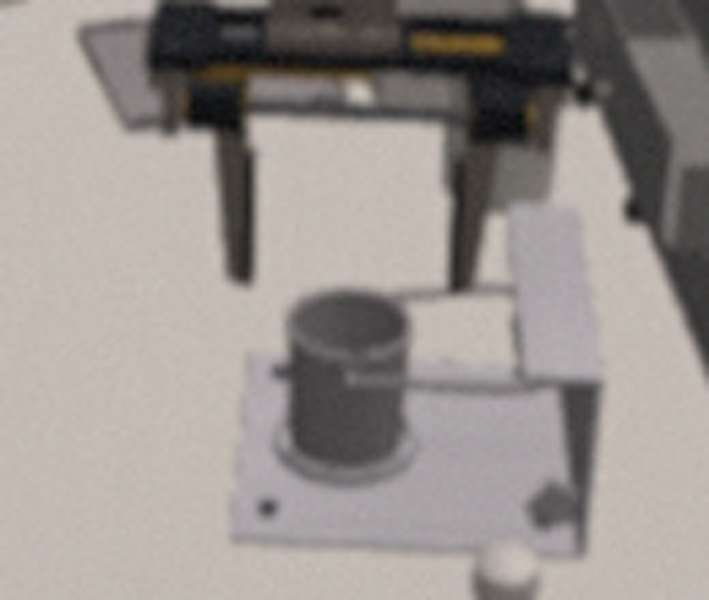

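The picture shows the finger tips (238,283) and (465,288) straddling the rim centre (350,325), the right one inside the bail loop and clear of the lip.

Request:
apply_moves(motion=[0, -1, 1, 15, 0, 0, -1, 0, 15, 0, 0, 0, 0, 12, 0, 0, 0, 0, 10, 0, 0, 0, 0, 0, 0], squeeze=25)

```text
t: 4.25
tcp_pos: [587.5, -245.0, 45.4]
ee_rot: [-2.331, -2.101, 0.001]
contact_force: [0.2, -0.6, -0.4]
gripper_width: 91.9
gripper_force: 0.0
```

Request:
apply_moves(motion=[1, 0, 0, 0, 0, 1, 0, 0, 0, 0, 1, 0, 0, 0, 0, 1, 0, 0, 0, 0, 1, 0, 0, 0, 0])

```text
t: 4.75
tcp_pos: [588.7, -245.9, 48.1]
ee_rot: [2.334, 2.103, -0.0]
contact_force: [-0.9, 0.4, 1.8]
gripper_width: 57.9
gripper_force: 25.0
```

Request:
apply_moves(motion=[1, 0, 0, -3, 0, 1, 0, 0, -4, 0, 1, 0, 0, -4, 0, 1, 0, 0, -1, 0, 1, 0, 0, 0, 0])

```text
t: 5.25
tcp_pos: [588.9, -245.8, 59.8]
ee_rot: [2.334, 2.103, 0.0]
contact_force: [0.0, -1.3, -3.8]
gripper_width: 58.0
gripper_force: 25.0
```

```bash
python3 -c "
from h import *
im,d=bot.read_camera('side');P=cloud('side',d).reshape(-1,3)
s=bot.read_state();print(s['tcp_pos'],s['contact_force'],s['gripper_width'],s['gripper_force'])
m=(abs(P[:,0]-588)<28)&(P[:,1]<-255)&(P[:,1]>-285)&(P[:,2]>10)&(P[:,2]<110);q=P[m];print(np.histogram(q[:,2],range(10,112,4)))
cv2.imwrite('pics/s2.png',im[:,:,::-1])"; python3 crop.py pics/s2.png pics/s2c.png 200 190 330 300
```

```text
[ 588.75573495 -245.79892171   59.59099195] [-0.07011588 -0.07026353 -3.79164949] 57.955478656121294 24.999248873800752
(array([40,  7, 11, 27, 22, 23, 23, 22, 33, 21, 24, 28, 27, 18, 26, 14, 23,
       31, 35, 32, 13,  0,  0,  0,  0]), array([ 10,  14,  18,  22,  26,  30,  34,  38,  42,  46,  50,  54,  58,
        62,  66,  70,  74,  78,  82,  86,  90,  94,  98, 102, 106, 110]))
5.454545454545454
```

View pics/s2c.png

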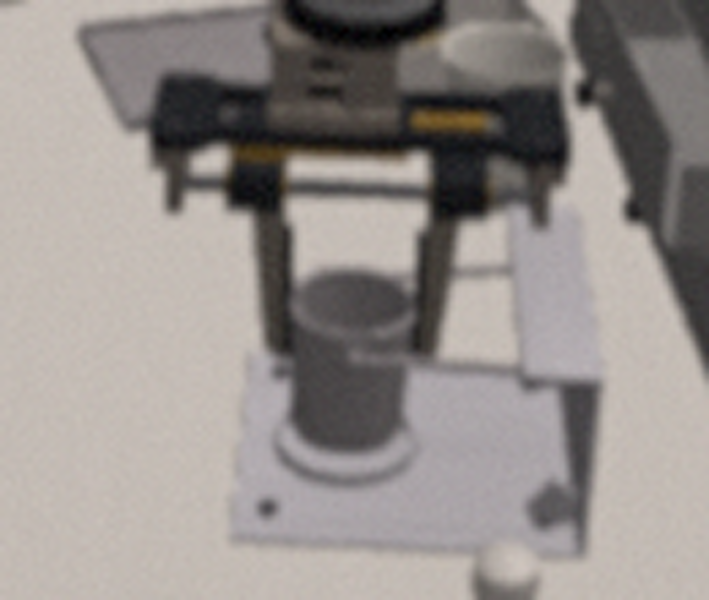

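The pot is up about 12 mm (rim from (352,325) to about (352,300)), upright, foot above the collar and the bail still under the lip.

Request:
apply_moves(motion=[1, 0, -5, 0, 0, 1, 0, -12, 0, 0, 1, 0, -18, 0, 0, 1, 0, -20, 0, 0, 1, 0, -20, 0, 0])

```text
t: 5.8
tcp_pos: [513.0, -237.7, 59.3]
ee_rot: [-2.333, -2.103, 0.0]
contact_force: [-0.3, 1.1, -3.8]
gripper_width: 57.5
gripper_force: 25.0
```

Request:
apply_moves(motion=[1, 0, -20, 0, 0, 1, 0, -20, 0, 0, 1, 0, -20, 0, 0, 1, 0, -20, 0, 0, 1, 0, -15, 0, 0])

```text
t: 6.3
tcp_pos: [418.2, -227.6, 59.4]
ee_rot: [-2.333, -2.102, 0.0]
contact_force: [-0.5, -0.5, -4.0]
gripper_width: 58.2
gripper_force: 25.0
```

Request:
apply_moves(motion=[1, 0, -5, 4, 0, 1, 0, 0, 4, 0, 1, 0, 0, 3, 0, 1, 0, 0, 1, 0, 1, 0, 0, 0, 0])

```text
t: 6.8
tcp_pos: [415.1, -227.6, 47.4]
ee_rot: [-2.333, -2.103, -0.0]
contact_force: [0.9, 0.2, -2.9]
gripper_width: 58.2
gripper_force: 25.0
```

```bash
cat > pot.py <<'E'
from h import *
import sys
from scipy.optimize import least_squares
im,d=bot.read_camera('side');P=cloud('side',d).reshape(-1,3)
s=bot.read_state();T=s['tcp_pos'];print(np.round(T,1),np.round(s['contact_force'],1),s['gripper_width'],s['gripper_force'])
x,y=float(sys.argv[1]),float(sys.argv[2])
q=P[(np.hypot(P[:,0]-x,P[:,1]-y)<60)&(P[:,1]<y-8)&(P[:,2]>2)]
b=q[(abs(q[:,0]-x)<30)&(q[:,1]<y-12)&(q[:,2]<100)];print("z hist",np.histogram(b[:,2],range(0,104,4))[0].tolist(),np.percentile(b[:,2],98).round(1))
b=b[(b[:,2]<50)&(b[:,2]>15)]
print(least_squares(lambda a:np.hypot(b[:,0]-a[0],b[:,1]-a[1])-28,[x,y],loss='soft_l1').x.round(1))
cv2.imwrite('pics/%s.png'%sys.argv[3],im[:,:,::-1])
E
python3 pot.py 414 -226 s3
```

```text
[ 415.1 -227.7   47.5] [ 0.2  0.2 -3.7] 57.89365536882745 24.999316386292776
z hist [97, 9, 23, 24, 22, 24, 20, 24, 26, 21, 28, 23, 23, 23, 17, 14, 31, 48, 23, 32, 1, 0, 1, 1, 1] 78.3
[ 413.7 -226.8]
```

Request:
apply_moves(motion=[1, 0, 0, 1, 0, 1, 0, 0, 1, 0, 1, 0, 0, 1, 0, 1, 0, 0, 0.5, 0, 1, 0, 0, 0, 0])

```text
t: 7.35
tcp_pos: [414.7, -227.7, 44.1]
ee_rot: [2.334, 2.103, -0.0]
contact_force: [-0.2, -0.0, -3.1]
gripper_width: 58.0
gripper_force: 25.0
```

Request:
apply_moves(motion=[1, 0, 0, 0.5, 0, 1, 0, 0, 0.5, 0, 1, 0, 0, 0.5, 0, 1, 0, 0, 0, 0, 1, 0, 0, 0, 0])

```text
t: 7.85
tcp_pos: [414.8, -228.0, 44.0]
ee_rot: [-2.333, -2.103, 0.001]
contact_force: [-5.6, 3.0, 9.4]
gripper_width: 57.8
gripper_force: 25.0
```

Request:
apply_moves(motion=[0.3, 0, 0, 0, 0, 0.15, 0, 0, 0, 0, 0.1, 0, 0, 0, 0, 0.1, 0, 0, 0, 0, 0.1, 0, 0, 0, 0])

```text
t: 8.35
tcp_pos: [414.8, -227.7, 42.6]
ee_rot: [2.334, 2.103, 0.0]
contact_force: [-0.4, -0.7, -0.6]
gripper_width: 82.6
gripper_force: 0.0
```

Request:
apply_moves(motion=[0.1, 0, 0, -10, 0, 0.1, 0, 0, -20, 0, 0.1, 0, 0, -30, 0, 0.3, 0, 0, -40, 0, 0.5, 0, 0, -40, 0])

```text
t: 8.85
tcp_pos: [414.4, -227.4, 184.5]
ee_rot: [-2.334, -2.103, 0.0]
contact_force: [0.7, -0.6, -0.7]
gripper_width: 69.4
gripper_force: 0.0
```

```bash
python3 pot.py 414 -226 s4; python3 -c "
from h import *
for X in([499,-236,62],[500,-236,0],[414,-227,72]):print(proj('side',X))
d=cloud('side',bot.read_camera('side')[1]).reshape(-1,3)
q=d[(abs(d[:,0]-495)<30)&(abs(d[:,1]+236)<45)&(d[:,2]>45)&(d[:,2]<90)];print(len(q),q.mean(0))
np.save('q.npy',q);
for k in range(465,525,4):
  w=q[(q[:,0]>=k)&(q[:,0]<k+4)];print(k,len(w),w[:,1].min().round() if len(w) else '',w[:,1].max().round() if len(w) else '',w[:,2].max().round() if len(w) else '')
"; python3 crop.py pics/s4.png pics/s4c.png 180 200 310 300
```

```text
[ 417.8 -230.3  192.2] [ 2.2 -1.2  4.4] 64.9850513316356 0.0
z hist [92, 25, 21, 23, 24, 24, 22, 26, 26, 20, 25, 24, 24, 14, 15, 22, 51, 24, 35, 1, 0, 0, 0, 0, 0] 74.5
[ 413.4 -226.8]
[229.75319956 251.72883021]
[230.22197516 270.94418556]
[197.34642804 247.07748886]
78 [ 491.74953448 -244.57847716   69.71016011]
465 2 -275.0 -274.0 69.0
469 6 -274.0 -192.0 69.0
473 4 -278.0 -272.0 70.0
477 3 -277.0 -193.0 71.0
481 3 -276.0 -274.0 70.0
485 2 -277.0 -277.0 71.0
489 7 -277.0 -235.0 70.0
493 14 -275.0 -191.0 73.0
497 28 -270.0 -192.0 74.0
501 9 -244.0 -195.0 73.0
505 0   
509 0   
513 0   
517 0   
521 0   
6.0
```

View pics/s4c.png

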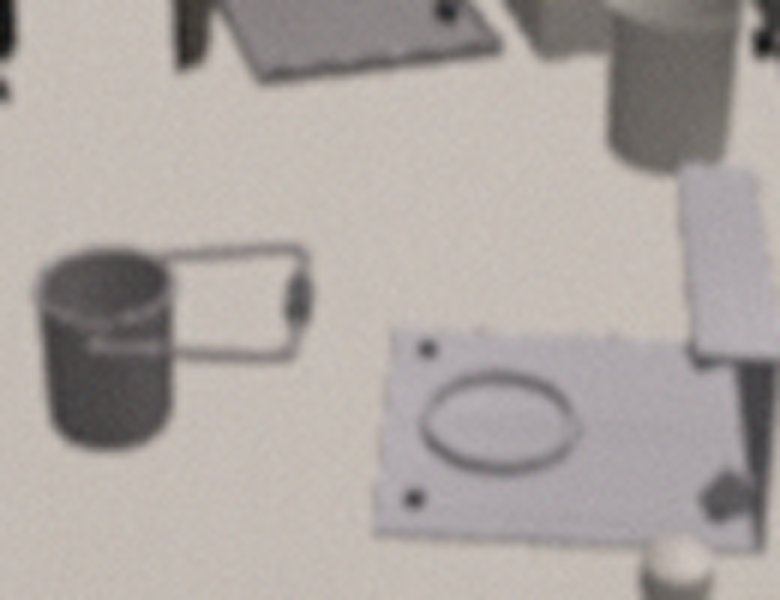

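Pot stands in front of the rack, bail folded to the right with the roller at crop (298,300), full picture (229.7,250), matching the computed (499,-236).

Request:
apply_moves(motion=[0.57, 0, 25, 0, 0, 0.57, 0, 30, 0, 0, 0.57, 0, 25, 0, 0, 0.57, 0, 4, 0, 0, 0.57, 0, 0, 0, 0])

```text
t: 9.45
tcp_pos: [498.0, -236.0, 182.1]
ee_rot: [-2.332, -2.103, 0.001]
contact_force: [-0.3, -0.1, -0.1]
gripper_width: 39.6
gripper_force: 0.0
```

```bash
python3 plan.py 499.4 -236.2 46 -0.10 5|head -2; python3 -c "
import numpy as np
q=np.load('q.npy');c=q[(q[:,0]>490)];print(np.polyfit(c[:,1],c[:,0],1));r=c[abs(c[:,1]+235)<10];print(len(r),r.mean(0),r.max(0),r.min(0))"
```

```text
t 9.45 p [ 498.  -236.   182.1] h -0.103 turn -0.003 q [-0.66  0.12  1.7  -0.    1.32 -0.56] F [-0.3 -0.1 -0.1] w 39.6
[-0.0, 0.3, 27.2] -0.001
[5.71315002e-02 5.10960296e+02]
28 [ 497.81516582 -238.79584362   70.6604958 ] [ 502.33259843 -227.16553642   74.49877511] [ 491.79676443 -244.95174145   63.66379167]
```

Request:
apply_moves(motion=[0.57, 0, 1, 35, 0, 0.57, 0, 0, 40, 0, 0.57, 0, 0, 30, 0, 0.57, 0, 0, 20, 0, 0.57, 0, 0, 10, 0], squeeze=10)

```text
t: 9.95
tcp_pos: [496.8, -235.3, 45.4]
ee_rot: [-2.331, -2.099, 0.002]
contact_force: [0.3, 1.6, -0.8]
gripper_width: 39.3
gripper_force: 0.0
```

Request:
apply_moves(motion=[0.57, 0, 0, 0, 0, 0.8, 0, 0, 0, 0, 1, 0, 0, 0, 0, 1, 0, 0, 0, 0, 1, 0, 0, 0, 0])

```text
t: 10.45
tcp_pos: [499.5, -236.8, 48.3]
ee_rot: [2.333, 2.103, -0.0]
contact_force: [-0.4, -1.3, 0.9]
gripper_width: 11.5
gripper_force: 10.0
```

```bash
python3 pot.py 414 -226 s5; python3 crop.py pics/s5.png pics/s5c.png 180 200 280 280;  python3 plan.py 499.4 -236.2 46 -0.10 5|head -1
```

```text
[ 499.4 -236.8   48.1] [-0.8 -1.7 -0.1] 11.56337816216889 9.979666471481323
z hist [102, 25, 21, 24, 24, 24, 23, 24, 21, 25, 27, 22, 26, 15, 14, 24, 45, 30, 31, 6, 0, 0, 0, 0, 0] 75.4
[ 413.7 -226.2]
7.5
t 10.5 p [ 499.4 -236.8   48.1] h -0.104 turn -0.004 q [-0.66  0.29  1.79 -0.    1.06 -0.56] F [-0.8 -1.7 -0.1] w 11.6
```

View pics/s5c.png

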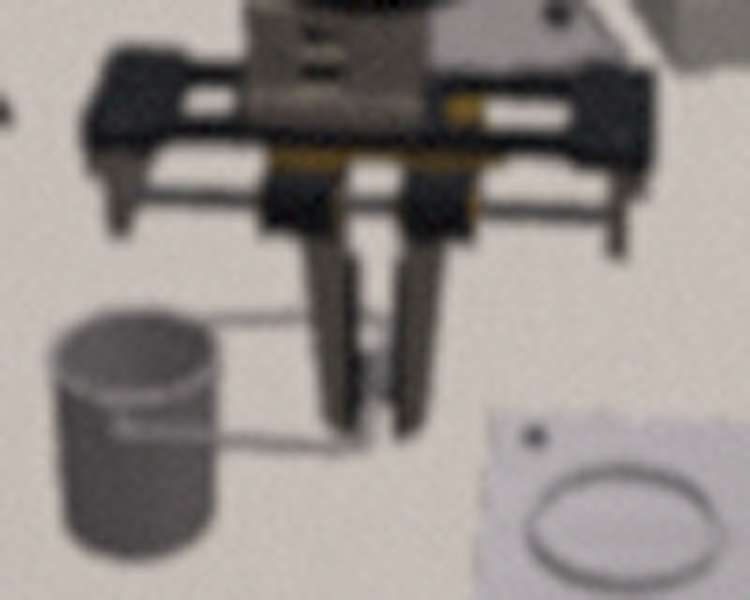

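The roller at crop (375,375) sits between the pads; pot stands unmoved. Now the swing on an 86.5 mm arc.

Request:
apply_moves(motion=[1, 0, 0.7, -9, 0, 1, 0, -1.6, -8.7, 0, 1, 0, -2.5, -8.5, 0, 1, 0, -3.4, -8.2, 0, 1, 0, -4.2, -7.8, 0])

```text
t: 11.0
tcp_pos: [488.1, -235.3, 90.7]
ee_rot: [2.334, 2.103, -0.0]
contact_force: [-0.9, -0.1, -1.2]
gripper_width: 11.0
gripper_force: 10.0
```

```bash
python3 pot.py 414 -226 s6
```

```text
[ 488.2 -235.7   91.8] [ 0.  -0.4 -0.3] 11.523688319090605 9.96719241142273
z hist [113, 23, 25, 19, 21, 22, 25, 22, 28, 19, 29, 23, 25, 27, 17, 17, 19, 27, 33, 10, 5, 2, 0, 0, 0] 77.2
[ 414.3 -225.8]
```

Request:
apply_moves(motion=[1, 0, -4.9, -7.4, 0, 1, 0, -5.7, -6.8, 0, 1, 0, -6.4, -6.2, 0, 1, 0, -7, -5.5, 0, 1, 0, -7.5, -4.7, 0])

```text
t: 11.55
tcp_pos: [456.4, -232.0, 120.8]
ee_rot: [2.334, 2.103, 0.0]
contact_force: [-0.9, -0.9, -1.8]
gripper_width: 11.4
gripper_force: 10.0
```

Request:
apply_moves(motion=[1, 0, -7.9, -4, 0, 1, 0, -8.3, -3.1, 0, 1, 0, -8.6, -2.3, 0, 1, 0, -8.8, -1.3, 0, 1, 0, -8.9, -0.5, 0])

```text
t: 12.05
tcp_pos: [414.2, -227.6, 131.7]
ee_rot: [2.334, 2.103, 0.0]
contact_force: [0.4, -0.6, -2.8]
gripper_width: 11.5
gripper_force: 10.0
```

```bash
python3 pot.py 414 -226 s7; python3 crop.py pics/s7.png pics/s7c.png 160 190 260 270
```

```text
[ 413.2 -227.4  131.6] [ 0.3 -0.5 -2.9] 11.640882641635622 9.966418147087097
z hist [98, 22, 23, 22, 21, 22, 23, 21, 26, 22, 27, 23, 22, 22, 22, 20, 27, 22, 30, 6, 3, 2, 2, 4, 2] 83.1
[ 414.6 -224.4]
7.5
```

View pics/s7c.png

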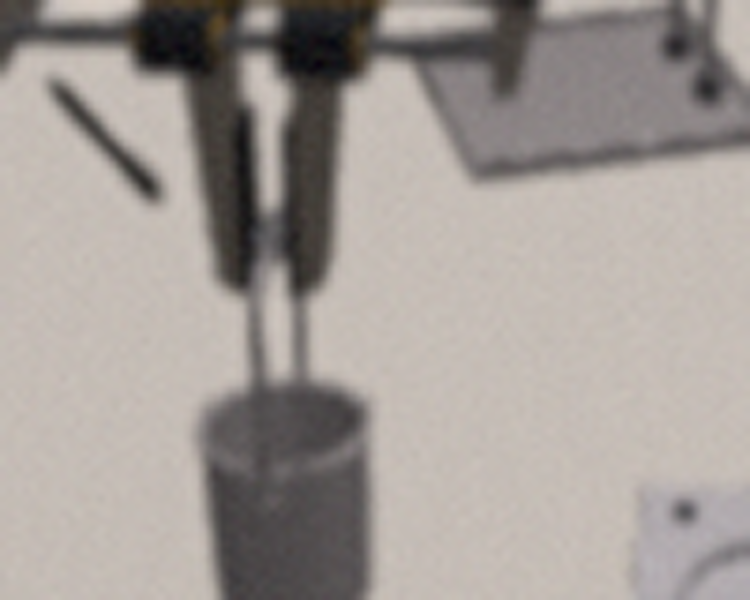

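Bail is upright (roller at crop (270,240) over the mouth (285,430)), pot standing. Lift.

Request:
apply_moves(motion=[1, 0, 1, 0, 0, 1, 0, 0.5, 0, 0, 1, 0, 0, -2, 0, 1, 0, 0, -4, 0, 1, 0, 0, -6, 0], squeeze=20)

```text
t: 12.6
tcp_pos: [416.2, -227.5, 143.6]
ee_rot: [-2.333, -2.103, 0.0]
contact_force: [-0.3, 0.5, -4.4]
gripper_width: 11.1
gripper_force: 20.0
```

Request:
apply_moves(motion=[1, 0, 0, -8, 0, 1, 0, 0, -10, 0, 1, 0, 0, -12, 0, 1, 0, 0, -12, 0, 1, 0, 0, -12, 0])

```text
t: 13.1
tcp_pos: [416.4, -227.9, 199.1]
ee_rot: [2.333, 2.102, 0.0]
contact_force: [1.1, -0.7, -3.3]
gripper_width: 11.2
gripper_force: 20.0
```

Request:
apply_moves(motion=[1, 0, 0, -12, 0, 1, 0, 0, -12, 0, 1, 0, 0, -8, 0, 1, 0, 0, -4, 0, 1, 0, 0, 0, 0])

```text
t: 13.6
tcp_pos: [416.4, -228.0, 234.1]
ee_rot: [2.333, 2.102, 0.0]
contact_force: [1.0, -0.5, -3.0]
gripper_width: 11.0
gripper_force: 20.0
```

```bash
python3 plan.py 362 132 232 0.265 20
python3 - <<'E'
from h import *
im,d=bot.read_camera('side');P=cloud('side',d).reshape(-1,3)
b=P[(abs(P[:,0]-414)<34)&(P[:,1]<-232)&(P[:,1]>-275)&(P[:,2]>80)&(P[:,2]<190)]
for z in range(80,190,6):
    w=b[(b[:,2]>=z)&(b[:,2]<z+6)]
    if len(w): print(z,len(w),w[:,0].min().round(1),w[:,0].max().round(1),w[:,0].mean().round(1))
cv2.imwrite('pics/s8.png',im[:,:,::-1])
E
```

```text
t 13.6 p [ 416.4 -228.   234.1] h -0.104 turn -0.369 q [-0.76 -0.12  1.84 -0.    1.42 -0.65] F [ 1.  -0.5 -3. ] w 11.0
[17.6, -4.6, 0.1] -0.018
[17.7, -4.2, 0.1] -0.018
[17.8, -3.9, 0.1] -0.018
[17.8, -3.6, 0.1] -0.018
[17.9, -3.3, 0.1] -0.018
[18.0, -2.9, 0.1] -0.018
[18.0, -2.6, 0.1] -0.018
[18.1, -2.3, 0.1] -0.018
[18.1, -1.9, 0.1] -0.018
[18.1, -1.6, 0.1] -0.018
[18.2, -1.3, 0.1] -0.018
[18.2, -0.9, 0.1] -0.018
[18.2, -0.6, 0.1] -0.018
[18.2, -0.3, 0.1] -0.018
[18.2, 0.1, 0.1] -0.018
[18.2, 0.4, 0.1] -0.018
[18.2, 0.7, 0.1] -0.018
[18.2, 1.1, 0.1] -0.018
[18.1, 1.4, 0.1] -0.018
[18.1, 1.8, 0.1] -0.018
104 18 392.6 440.7 418.8
110 42 389.9 441.0 416.7
116 40 390.1 441.2 417.6
122 43 390.7 441.2 417.1
128 42 390.8 441.5 416.4
134 44 391.4 441.8 417.4
140 41 388.9 442.0 418.8
146 50 389.4 444.4 417.6
152 38 389.6 444.5 417.2
158 44 390.0 442.4 417.5
164 46 390.5 442.7 420.1
170 40 390.7 445.0 418.8
176 33 388.3 445.3 414.4
182 6 410.8 415.6 413.6
188 1 413.5 413.5 413.5
```

Request:
apply_moves(motion=[1, 4, -1, 0, 0, 1, 8, -2, 0, -0.01, 1, 12, -3, 0, -0.02, 1, 16, -4, 0, -0.02, 1, 18, -4, 0, -0.02])

```text
t: 14.15
tcp_pos: [406.4, -167.2, 233.4]
ee_rot: [-2.257, -2.185, -0.0]
contact_force: [0.4, 0.9, -2.8]
gripper_width: 11.3
gripper_force: 20.0
```

Request:
apply_moves(motion=[1, 18, -4, 0, -0.02, 1, 18, -4, 0, -0.02, 1, 18, -3, 0, -0.02, 1, 18, -3, 0, -0.02, 1, 18, -3, 0, -0.02])

```text
t: 14.65
tcp_pos: [388.7, -77.1, 233.6]
ee_rot: [2.144, 2.296, 0.0]
contact_force: [-0.3, -1.1, -2.8]
gripper_width: 11.0
gripper_force: 20.0
```

Request:
apply_moves(motion=[1, 18, -2, 0, -0.02, 1, 18, -2, 0, -0.02, 1, 18, -2, 0, -0.02, 1, 18, -1, 0, -0.02, 1, 18, -1, 0, -0.02])

```text
t: 15.15
tcp_pos: [371.0, 11.4, 233.6]
ee_rot: [2.026, 2.4, 0.0]
contact_force: [0.2, -0.4, -4.6]
gripper_width: 11.3
gripper_force: 20.0
```

Request:
apply_moves(motion=[1, 18, 0, 0, -0.02, 1, 18, 0, 0, -0.02, 1, 18, 0, 0, -0.02, 1, 18, 0, 0, -0.02, 1, 16, 0, 0, -0.02])

```text
t: 15.65
tcp_pos: [352.8, 97.5, 233.6]
ee_rot: [1.904, 2.499, 0.001]
contact_force: [0.2, -0.5, -2.8]
gripper_width: 11.2
gripper_force: 20.0
```

Request:
apply_moves(motion=[1, 12, 0, 0, 0, 1, 8, 0, 0, 0, 1, 4, 0, 0, 0, 1, 0, 0, 0, 0, 1, 0, 0, 0, 0])

```text
t: 16.15
tcp_pos: [347.6, 118.7, 233.6]
ee_rot: [1.907, 2.496, -0.0]
contact_force: [1.2, 0.4, -3.3]
gripper_width: 11.2
gripper_force: 20.0
```

```bash
cat > st.py <<'E'
from h import *
from scipy.optimize import least_squares
s=bot.read_state(); R0=Rn.from_rotvec(s["ee_rot"]).as_matrix(); T=s["tcp_pos"]; h=np.arctan2(R0[1,1],R0[0,1])
for n in("side","top"):
    im,d=bot.read_camera(n);P=cloud(n,d).reshape(-1,3);cv2.imwrite('pics/%s9.png'%n,im[:,:,::-1])
    p=P[(P[:,0]>455)&(P[:,0]<620)&(P[:,1]>100)&(P[:,1]<250)&(P[:,2]>203)&(P[:,2]<218)]
    f=least_squares(lambda a:np.abs(-np.sin(a[1])*(p[:,0]-526)+np.cos(a[1])*(p[:,1]-176)-a[0])-25,[0,.265],loss="soft_l1").x
    print(n,"prong offset y",f.round(3),"-> centre y at x=526:",(176+f[0]/np.cos(f[1])).round(1),len(p))
    b=P[(np.hypot(P[:,0]-T[0],P[:,1]-T[1])<45)&(P[:,2]>85)&(P[:,2]<175)]
    if n=="side":
        for z in range(90,190,12):
            w=b[(b[:,2]>=z)&(b[:,2]<z+12)]
            if len(w)>8: print(z,len(w),least_squares(lambda a:np.hypot(w[:,0]-a[0],w[:,1]-a[1])-28,T[:2],loss='soft_l1').x.round(1))
c,sn=np.cos(.265),np.sin(.265); d=T[:2]-[526,176]
print("t",s["t"],"T",T.round(1),"h",h.round(3),"stand frame",np.round([c*d[0]+sn*d[1],-sn*d[0]+c*d[1]],1),s["contact_force"].round(1))
E
python3 st.py
```

```text
side prong offset y [-0.566  0.244] -> centre y at x=526: 175.4 103
102 34 [346.  123.5]
114 56 [346.6 122.4]
126 52 [345.8 122.7]
138 55 [346.5 122. ]
150 65 [346. 122.]
162 103 [346.8 121.3]
174 10 [346.8 123.6]
top prong offset y [0.72  0.255] -> centre y at x=526: 176.7 83
t 16.15 T [347.6 118.7 233.6] h 0.266 stand frame [-187.2   -8.5] [ 1.2  0.4 -3.3]
```

Request:
apply_moves(motion=[1, 1, 4, 0, 0, 1, 1, 8, 0, 0, 1, 1, 12, 0, 0, 1, 1, 15, 0, 0, 1, 1, 15, 0, 0])

```text
t: 16.75
tcp_pos: [399.4, 138.3, 233.4]
ee_rot: [-1.908, -2.496, 0.0]
contact_force: [0.7, 0.0, -3.5]
gripper_width: 11.6
gripper_force: 20.0
```

Request:
apply_moves(motion=[1, 0, 15, 0, 0, 1, 0, 15, 0, 0, 1, 0, 15, 0, 0, 1, 0, 15, 0, 0, 1, 0, 12, 0, 0])

```text
t: 17.25
tcp_pos: [469.0, 157.2, 233.0]
ee_rot: [-1.907, -2.496, 0.001]
contact_force: [-0.4, 0.3, -3.4]
gripper_width: 11.3
gripper_force: 20.0
```

Request:
apply_moves(motion=[1, 0, 14, 0, 0, 1, 0, 14, 0, 0, 1, 0, 14, 0, 0, 1, 0, 10, 0, 0, 1, 0, 5, 0, 0])

```text
t: 17.75
tcp_pos: [523.8, 172.1, 233.1]
ee_rot: [-1.907, -2.496, 0.0]
contact_force: [1.0, 0.7, -2.4]
gripper_width: 11.4
gripper_force: 20.0
```

```bash
python3 st.py; python3 crop.py pics/side9.png pics/s9c.png 190 110 290 190
```

```text
side prong offset y [-1.227  0.26 ] -> centre y at x=526: 174.7 104
102 31 [538.7 182.1]
114 50 [537.1 180.9]
126 50 [535.5 180.5]
138 51 [533.8 179.2]
150 63 [532.6 179.1]
162 94 [531.6 177.5]
174 9 [531.5 179.8]
top prong offset y [0.745 0.238] -> centre y at x=526: 176.8 41
t 17.75 T [523.8 172.1 233.1] h 0.266 stand frame [-3.2 -3.2] [ 1.   0.7 -2.4]
7.5
```

View pics/s9c.png

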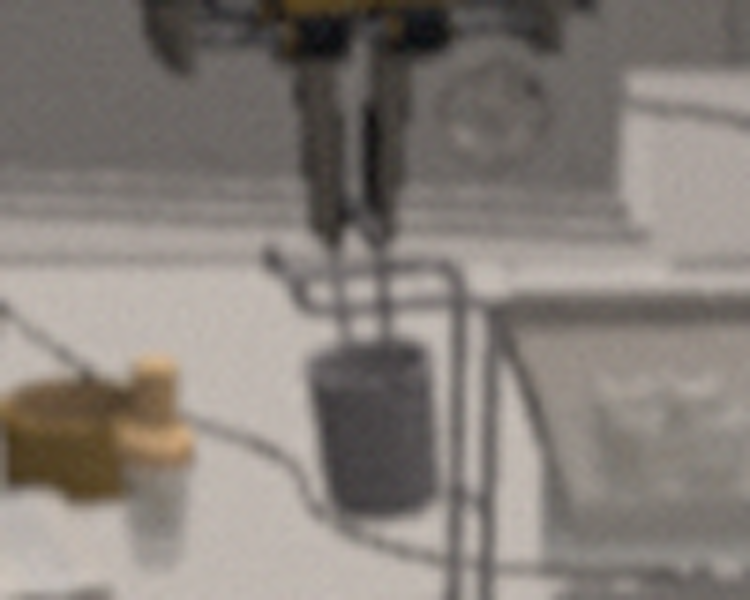

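Prongs pass inside the bail, below the roller (prongs at crop rows 265–305, pads at (355,235)); the pot is swinging a little, so I wait.

Request:
apply_moves(motion=[1, 0, 0, 0, 0, 1, 0, 0, 0, 0, 1, 0, 0, 0, 0, 1, 0, 0, 0, 0, 1, 0, 0, 0, 0])

```text
t: 18.35
tcp_pos: [522.7, 171.9, 233.7]
ee_rot: [1.907, 2.496, 0.0]
contact_force: [0.1, -0.4, -3.5]
gripper_width: 11.2
gripper_force: 20.0
```

Request:
apply_moves(motion=[1, 0, 0, 0, 0, 1, 0, 0, 0, 0, 1, 0, 0, 0, 0, 1, 0, 0, 0, 0, 1, 0, 0, 0, 0])

```text
t: 18.85
tcp_pos: [522.7, 171.9, 233.5]
ee_rot: [-1.907, -2.496, 0.001]
contact_force: [-0.6, -0.5, -4.0]
gripper_width: 11.1
gripper_force: 20.0
```

Request:
apply_moves(motion=[1, 0, 0, 0, 0, 1, 0, 0, 0, 0, 1, 0, 0, 0, 0, 1, 0, 0, 0, 0, 1, 0, 0, 0, 0])

```text
t: 19.35
tcp_pos: [522.9, 171.9, 233.7]
ee_rot: [1.907, 2.496, 0.0]
contact_force: [-0.1, 0.0, -3.4]
gripper_width: 11.3
gripper_force: 20.0
```

```bash
python3 st.py
```

```text
side prong offset y [-0.74   0.237] -> centre y at x=526: 175.2 109
102 30 [526.7 179. ]
114 53 [526.2 177.9]
126 50 [525.6 178.1]
138 52 [525.4 176.5]
150 61 [524.8 176.6]
162 97 [524.6 175.5]
top prong offset y [0.777 0.247] -> centre y at x=526: 176.8 38
t 19.35 T [522.9 171.9 233.7] h 0.266 stand frame [-4.1 -3.1] [-0.1  0.  -3.4]
```

Request:
apply_moves(motion=[1, 0, 0, 3, 0, 1, 0, 0, 6, 0, 1, 0, 0, 7, 0, 1, 0, 0, 6, 0, 1, 0, 0, 4, 0])

```text
t: 19.95
tcp_pos: [522.5, 171.9, 206.5]
ee_rot: [-1.907, -2.496, 0.001]
contact_force: [0.6, 0.5, -3.3]
gripper_width: 10.8
gripper_force: 20.0
```

Request:
apply_moves(motion=[1, 0, 0, 1.5, 0, 1, 0, 0, 1, 0, 1, 0, 0, 1, 0, 1, 0, 0, 0.5, 0, 1, 0, 0, 0, 0])

```text
t: 20.45
tcp_pos: [522.8, 171.9, 203.7]
ee_rot: [1.907, 2.496, 0.0]
contact_force: [0.1, 0.5, -4.0]
gripper_width: 11.1
gripper_force: 20.0
```

Request:
apply_moves(motion=[1, 0, 0, 1, 0, 1, 0, 0, 1, 0, 1, 0, 0, 0.5, 0, 1, 0, 0, 0, 0, 1, 0, 0, 0, 0])

```text
t: 20.95
tcp_pos: [522.7, 171.9, 201.0]
ee_rot: [-1.907, -2.496, 0.0]
contact_force: [-0.2, 0.5, -3.1]
gripper_width: 11.3
gripper_force: 20.0
```

Request:
apply_moves(motion=[1, 0, 0, 1, 0, 1, 0, 0, 0.5, 0, 1, 0, 0, 0.5, 0, 1, 0, 0, 0, 0, 1, 0, 0, 0, 0])

```text
t: 21.45
tcp_pos: [523.1, 171.9, 199.7]
ee_rot: [1.907, 2.496, 0.001]
contact_force: [-2.6, -0.0, 1.6]
gripper_width: 11.2
gripper_force: 20.0
```

Request:
apply_moves(motion=[0.8, 0, 0, 0, 0, 0.7, 0, 0, 0, 0, 0.65, 0, 0, 0, 0, 0.65, 0, 0, 0, 0, 0.65, 0, 0, 0, 0])

```text
t: 21.95
tcp_pos: [522.9, 171.9, 199.1]
ee_rot: [1.907, 2.496, 0.0]
contact_force: [0.5, 0.2, -0.0]
gripper_width: 31.9
gripper_force: 0.0
```

```bash
python3 st.py; python3 crop.py pics/side9.png pics/s10c.png 190 110 290 190
```

```text
side prong offset y [-0.198  0.244] -> centre y at x=526: 175.8 105
90 52 [528.  178.1]
102 46 [526.8 177.1]
114 58 [525.9 177.1]
126 91 [525.7 176.2]
138 62 [525.5 175.4]
162 11 [522.4 183.2]
top prong offset y [-0.253  0.28 ] -> centre y at x=526: 175.7 27
t 21.95 T [522.9 171.9 199.1] h 0.266 stand frame [-4.1 -3.1] [ 0.5  0.2 -0. ]
7.5
```

View pics/s10c.png

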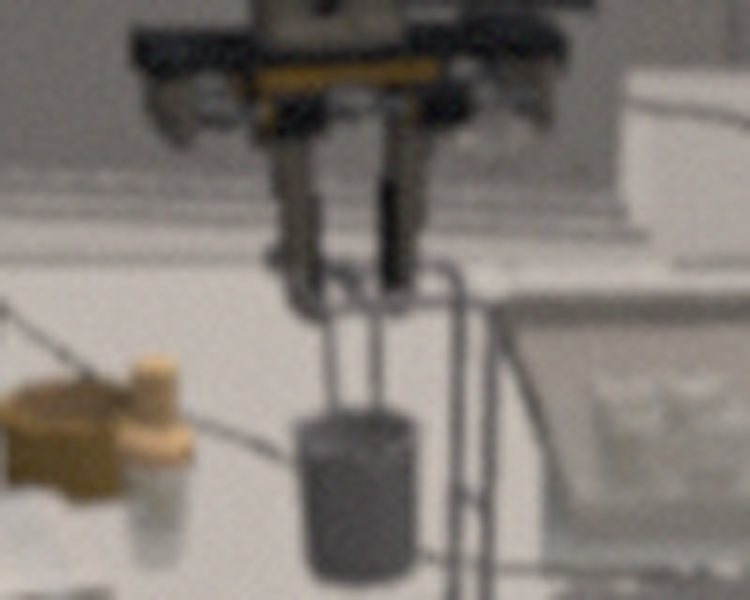

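The crown rests on both prongs (crop (345,270) and (375,300)), the pot hangs upright below. Withdraw straight up.

Request:
apply_moves(motion=[0.65, 0, 0, -5, 0, 0.65, 0, 0, -12, 0, 0.65, 0, 0, -20, 0, 0.65, 0, 0, -25, 0, 0.65, 0, 0, -25, 0])

```text
t: 22.55
tcp_pos: [522.9, 171.9, 288.1]
ee_rot: [1.907, 2.496, 0.001]
contact_force: [0.1, -0.1, -1.0]
gripper_width: 31.8
gripper_force: 0.0
```

Request:
apply_moves(motion=[0.65, 0, 0, -15, 0, 0.65, 0, 0, -5, 0, 0.65, 0, 0, 0, 0, 0.65, 0, 0, 0, 0, 0.65, 0, 0, 0, 0])

```text
t: 23.05
tcp_pos: [522.2, 171.9, 304.6]
ee_rot: [-1.906, -2.495, 0.003]
contact_force: [-0.2, -0.7, -0.4]
gripper_width: 32.2
gripper_force: 0.0
```

Request:
apply_moves(motion=[0.65, 0, 0, 0, 0, 0.65, 0, 0, 0, 0, 0.65, 0, 0, 0, 0, 0.65, 0, 0, 0, 0, 0.65, 0, 0, 0, 0])

```text
t: 23.55
tcp_pos: [522.8, 171.9, 306.1]
ee_rot: [1.907, 2.496, 0.0]
contact_force: [-0.1, 0.3, 0.6]
gripper_width: 32.4
gripper_force: 0.0
```

```bash
cat > chk.py <<'E'
from h import *
from scipy.optimize import least_squares
for k in range(4):
    im,d=bot.read_camera('side');P=cloud('side',d).reshape(-1,3)
    b=P[(np.hypot(P[:,0]-524,P[:,1]-175)<45)&(P[:,2]>72)&(P[:,2]<140)]; o=[]
    for z0,z1 in((75,95),(115,135)):
        w=b[(b[:,2]>=z0)&(b[:,2]<z1)];o.append(least_squares(lambda a:np.hypot(w[:,0]-a[0],w[:,1]-a[1])-28,[524,175],loss='soft_l1').x.round(1).tolist())
    print(len(b),o)
r=P[(np.hypot(P[:,0]-524,P[:,1]-175)<40)&(P[:,2]>212)&(P[:,2]<235)];print("crown",len(r),r.mean(0),r.max(0)); print(bot.read_state()["tcp_pos"])
E
python3 chk.py
```

```text
322 [[523.4, 177.0], [522.7, 174.9]]
328 [[521.4, 176.6], [521.3, 175.3]]
324 [[519.0, 176.6], [520.3, 175.2]]
321 [[518.0, 175.8], [519.0, 174.6]]
crown 72 [522.29923286 171.79597174 216.95312358] [558.94249488 209.85634527 225.37186315]
[522.83396907 171.91157828 306.13752718]
```

Request:
apply_moves(motion=[0.65, 0, 0, 0, 0, 0.65, 0, 0, 0, 0, 0.65, 0, 0, 0, 0, 0.65, 0, 0, 0, 0, 0.65, 0, 0, 0, 0])

```text
t: 24.25
tcp_pos: [522.8, 171.9, 306.1]
ee_rot: [-1.907, -2.496, 0.0]
contact_force: [-0.1, 0.5, -1.4]
gripper_width: 31.9
gripper_force: 0.0
```

Request:
apply_moves(motion=[0.65, 0, 0, 0, 0, 0.65, 0, 0, 0, 0, 0.65, 0, 0, 0, 0, 0.65, 0, 0, 0, 0, 0.65, 0, 0, 0, 0])

```text
t: 24.75
tcp_pos: [522.8, 171.9, 306.1]
ee_rot: [1.907, 2.496, -0.0]
contact_force: [0.5, 0.1, 0.4]
gripper_width: 32.0
gripper_force: 0.0
```

Request:
apply_moves(motion=[0.65, 0, 0, 0, 0, 0.65, 0, 0, 0, 0, 0.65, 0, 0, 0, 0, 0.65, 0, 0, 0, 0, 0.65, 0, 0, 0, 0])

```text
t: 25.25
tcp_pos: [522.8, 171.9, 306.1]
ee_rot: [1.907, 2.496, -0.0]
contact_force: [0.5, -0.0, -0.2]
gripper_width: 31.9
gripper_force: 0.0
```

Request:
apply_moves(motion=[0.65, 0, 0, 0, 0, 0.65, 0, 0, 0, 0, 0.65, 0, 0, 0, 0, 0.65, 0, 0, 0, 0, 0.65, 0, 0, 0, 0])

```text
t: 25.75
tcp_pos: [522.8, 171.9, 306.1]
ee_rot: [1.907, 2.496, -0.0]
contact_force: [0.3, 0.2, -0.8]
gripper_width: 32.2
gripper_force: 0.0
```

Request:
apply_moves(motion=[0.65, 0, 0, 0, 0, 0.65, 0, 0, 0, 0, 0.65, 0, 0, 0, 0, 0.65, 0, 0, 0, 0, 0.65, 0, 0, 0, 0])

```text
t: 26.25
tcp_pos: [522.8, 171.9, 306.1]
ee_rot: [-1.907, -2.496, -0.0]
contact_force: [-0.7, -0.3, -0.9]
gripper_width: 32.2
gripper_force: 0.0
```

Request:
apply_moves(motion=[0.65, 0, 0, 0, 0, 0.65, 0, 0, 0, 0, 0.65, 0, 0, 0, 0, 0.65, 0, 0, 0, 0, 0.65, 0, 0, 0, 0])

```text
t: 26.75
tcp_pos: [522.8, 171.9, 306.1]
ee_rot: [1.907, 2.496, 0.0]
contact_force: [-0.9, -0.5, 0.3]
gripper_width: 32.1
gripper_force: 0.0
```

```bash
sed -i 's/range(4)/range(8)/' chk.py; python3 chk.py
```

```text
329 [[520.6, 176.8], [521.7, 175.5]]
329 [[521.1, 177.2], [521.3, 175.4]]
325 [[521.0, 176.0], [521.3, 175.4]]
327 [[521.7, 176.4], [521.7, 175.0]]
326 [[521.3, 176.5], [521.1, 175.3]]
325 [[520.6, 177.0], [521.4, 175.5]]
327 [[520.9, 176.8], [521.7, 175.4]]
329 [[520.8, 176.6], [521.4, 175.0]]
crown 68 [521.22133145 172.39132102 217.19186228] [558.95687114 209.08549862 229.33110536]
[522.80838387 171.92298457 306.09068983]
```

Still, upright and hanging; hand in.

```bash
python3 -c "
from cell import bot
print(bot.job_done())"
```

```text
the job is handed in; nothing more can be done
None
```

The pot hangs by its bail on both prongs, upright and still by the last camera check, with the gripper clear above it; the job was handed in at about 27 s. No move was aimed near the bottles, beaker or tamper, though I did not re-measure them at the end.

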